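# Push a cheese heel through the swing flap of the scrap pan

## Task

The rectangular heel of cheese on the trimming board is scrap. Without picking it up, slide it along the board to the scrap pan's swing flap, push the flap open with one finger and keep it open with that finger while the other finger pushes the heel over the lip and it drops into the pan; then come away so that the flap springs shut. Leave the other cheeses and the tools where they are.

Things in the scene. Friction and masses are not known exactly. Their poses are not given: they have to be found in the camera images.
- station: Trimming station, fixed: raised wooden cutting board with a steel scrap pan built on to one end. Origin on the table below the middle of the lip, where board and pan meet; z up, +x from the board to the pan, the way scraps are pushed. Board: x -0.301 to -0.001, y +-0.160, top at z = 0.170, level. All numbers given for it below are m in this frame.
- lip (a point): Middle of the lip (station x 0, y 0, z 0.170): the top of the pan's 4 mm front wall, flush with the board. Axes as the station's.
- pan (a point): Centre of the scrap pan's inner floor (station x 0.083, y 0, z 0.008). Inside: x 0.004 to 0.161, y +-0.128, empty below the flap. The hood over it: side cheeks along the flap at y = +-0.130, level with the closed flap, and a top plate behind the hinge, x 0.131 to 0.165, top at z = 0.224. Nothing of the station stands higher.
- flap (a joint): Sheet-metal swing flap over the pan, 250 mm wide, 126 mm long, 3 mm thick. 0 rad = closed, sloping up at 21.5 degrees from its lower edge at the lip to its hinge. It opens inwards and grows to 1.2: the lower edge swings down, then forward. A spring shuts it when let go: a fingertip needs about 1 N at the lower edge to start it, up to about 7 N near the hinge when well open.
- flap_hinge (a point): Middle of the flap's hinge line, along station y at x = 0.125, z = 0.220. A finger pressed on the flap and pushed along station +x, its tip 6 mm above board level, swings the flap open as it goes: about 0.25 rad when the finger's far side is 65 mm past the lip, 0.7 rad at 100 mm, 0.95 rad at 115 mm. The far side must stay short of x = 0.119 (hinge barrels).
- flap_edge (a point): Middle of the flap's lower, free edge, a 7 mm rolled bead; closed it lies at station x = 0.008, z = 0.174, its top about 8 mm above the board. It moves with the flap.
- heel: The scrap: heel of a loaf cheese, a rounded block 50 mm (its x) by 60 mm (its y) by 42 mm tall, about 130 g, the only rectangular cheese on the board. Origin at its centre (station z 0.191 on the board). It lies in front of the flap, its x turned by up to 0.5 rad from station x, and slides without tipping when pushed low on its back face.
- round_a: Small chalk-white round cheese, 56 mm across, 36 mm tall, standing on the trimming board towards its +y side, beside the lane; origin at the middle of its underside. Leave it alone.
- round_b: Small round washed-rind cheese, 54 mm across, 40 mm tall, standing on the trimming board towards its -y side, beside the lane; origin at the middle of its underside. Leave it alone.
- trier: Cheese trier (T-handled sampling iron), 175 mm long with a 60 mm wooden cross handle, 14 mm thick, lying across the board at its far end from the flap (near station x = -0.264); origin at the middle of its underside. Leave it alone.
- brush: Rind brush, lying on the table away from the station; origin at the middle of its underside. Leave it alone.
- jar: Glass jar, 72 mm across, 90 mm tall, standing on the table away from the station; origin at the middle of its underside. Leave it alone.
- dish: White bowl, 110 mm across, 45 mm tall, standing on the table away from the station; origin at the middle of its underside. Leave it alone.
- tomme: Whole grey cheese wheel, 150 mm across, 70 mm tall, standing on the table away from the station; origin at the middle of its underside. Leave it alone.

How it is judged:
By the outcome, as a careful person would: the job done as asked, in the order asked, and still so for the second after the job is handed in, with the robot touching nothing.
It also fails if it takes over 51 s, if anything falls off the work surface, if the arm or the gripper's body presses on something with over 40 N, if the wrist force passes 120 N, or if a joint passes its speed limit or range.

## Robot

A 6-joint arm with a two-finger parallel gripper is mounted at the origin on the work surface. World frame = base frame: x ahead of the robot, y to its left, z up, the work surface at z = 0. Lengths are in m, angles in rad, forces in N, time in s.
With the tool pointing down it reaches from about 0.275 to 1 m from the base axis. Payload 8.4 kg.
Tool frame: the origin (TCP) lies midway between the tips of the shut fingers; the grasp point (between the pads) lies 19 mm behind it; z points along the fingers, y is the line along which they close (so a half turn about z gives the same grasp; the last joint's range is limited). The gripper opens to 85 mm and grips with 20 to 120 N. Pads are 22 mm wide; open, the fingers measure 114 mm over their backs; the gripper's body (76 mm by 85 mm) begins 54 mm behind the grasp point. The pads swing forward as they close: fully open they stand 13 mm farther back than shut.
Start: joints at [1.221, 0.353, 1.633, -0, 1.155, -0.002], TCP at [0.213, 0.588, 0.231] pointing down, gripper open.
Joint ranges: [-2.63, 2.63], [-0.92, 2.1], [0.06, 2.66], [-1.3, 4.44], [0, 2.69], [-3.02, 3.02]. Speed limits (rad/s): [2.22, 2.22, 2.79, 3.14, 3.14, 3.14].

## Interface

Orientations are given as a 3x3 rotation matrix whose columns are the frame's x, y, z axes.
In Python, from cell import manip gives the robot as it stands.
- The arm moves only by the tool carry_out, never from a script. Its argument "plan" is a list of rows, each a list of 3 entries, a list of its own where there are three numbers: the turn, a rotation vector about the tool's x, y, z in degrees, then the shift along the tool's x, y, z in m, then the closure, from -1 (fully open) to 1 (shut). In form: [[[ax, ay, az], [tx, ty, tz], gripper], ...]. A call has 1 to 8 rows; each row shifts and turns the commanded pose from where the row before left it, along the tool's axes as they then stand; what a row does not reach is not made up. A row lasts 1/10 s, in which the tool goes at most 50 mm and 8.59 degrees, less where a joint would pass 70% of its speed; a pose out of reach is approached as far as the arm can. A call with a gripper value outside its range is refused whole. The fingers move at their own pace and stop on an object; "newtons" is the grip in N (left out, the last holds). Time passes only in rows, so rows that do not move let the fingers close. It gives the time, the measured TCP pose, the force, the opening and the grip force at its end, in the units of the state.
- manip.observe(): the state, without advancing time (a new reading comes with each control period).
- manip.grab_frame(name): name is "scene" or "top" or "wrist"; returns a dict with "image" (420x560x3 uint8, blue, green, red), "range_z" (420x560 float32, m along the optical axis (not along the pixel's ray), 0 where there is no reading), "vertical_fov" (degrees; the focal length in pixels is half the picture's height over the tangent of half this angle, whatever the lens; pixels are square), "cx", "cy" (the principal point, pixels), "world_from_camera" (4x4, takes a point from camera to world coordinates). Camera axes: x right, y down, z forward; pixel columns grow to the right and rows downward; lengths in m; the calibration is good to about 2 mm. The wrist camera is an equidistant fisheye: a pixel r from the principal point sees the ray r / f radians off the axis. A picture is of the moment at which its call begins.
- manip.sign_off(): hands the job in; it is judged then, once.
The state is a dict: "clock": time; "joint_pos": joint angles; "joint_velocities": joint speeds; "joint_efforts": joint torques, N m; "position": TCP position; "orientation": TCP orientation; "wrist_force": force on the tool from outside, world axes, zero at the start; "wrist_torque": the same for the moment, N m; "gripper_width": finger opening in m; "finger_force": force on a finger pad.
Only numpy, scipy, OpenCV 4.12 (cv2) and the standard library are available. Lean on these libraries where they do the work, as an engineer would, in place of code of your own. Each camera call takes 0.05 s, during which the arm holds its last target. There are 200 camera calls.

## Working session

There is one attempt and no reset: what is moved stays moved. The work goes in short steps, Python scripts to look and compute and a tool call to move; the robot and the scene stay as the last step left them, time stands still between calls to the robot, and variables do not carry over. Pictures are saved under pics/ and viewed, at most 10 in all, crops included, and the job is handed in when it is done.

Besides the shell and the picture viewer there is one more tool, called after "Call:" in YAML: its name, and indented under it one key for each argument. carry_out: Moves the arm, as the interface text tells. Its arguments: {"type":"object","properties":{"plan":{"type":"array","items":{"type":"array"}},"newtons":{"type":"number"}},"required":["plan"]}

```bash
mkdir -p pics; ls
python3 - <<'E'
from cell import manip
import cv2,numpy as np
np.set_printoptions(precision=4,suppress=True)
for n in ("scene","top"):
    f=manip.grab_frame(n); cv2.imwrite(f"pics/{n}0.png",f["image"]); np.savez(f"{n}0.npz",**f)
    print(n,f["vertical_fov"],f["cx"],f["cy"],f["world_from_camera"])
print(manip.observe())
E
```

```text
pics
scene 51.504881870181556 283.03085901114497 205.75889655602083 [[ 0.4743  0.7314 -0.4899  1.1302]
 [ 0.8803 -0.3937  0.2647 -0.3723]
 [ 0.0007 -0.5568 -0.8306  1.2069]
 [ 0.      0.      0.      1.    ]]
top 48.8362463277976 277.75514116327906 209.49701460776254 [[-0.0137 -0.9791  0.2031  0.2707]
 [-0.9999  0.0129 -0.0051 -0.0467]
 [ 0.0024 -0.2031 -0.9791  1.3107]
 [ 0.      0.      0.      1.    ]]
{'clock': 0.1, 'joint_pos': array([ 1.2206,  0.3536,  1.6341,  0.    ,  1.1552, -0.0024]), 'joint_velocities': array([-0.0002, -0.0018, -0.0034, -0.0015, -0.0002,  0.0001]), 'joint_efforts': array([  0.0006, -60.6354, -34.2824,  -0.0001,   0.004 ,  -0.    ]), 'position': array([0.2129, 0.5872, 0.2306]), 'orientation': array([[-0.9401,  0.3408, -0.0004],
       [ 0.3408,  0.9401, -0.0012],
       [ 0.    , -0.0012, -1.    ]]), 'wrist_force': array([-0.0229,  0.2696, -0.2116]), 'wrist_torque': array([ 0.0326,  0.0235, -0.0273]), 'finger_force': 0.0, 'gripper_width': 0.08530889858575552}
```

View pics/top0.png

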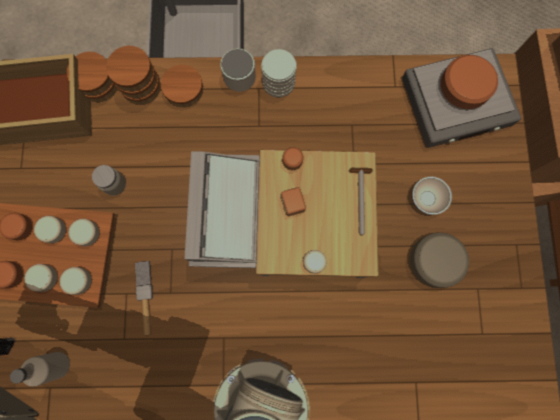

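View pics/scene0.png

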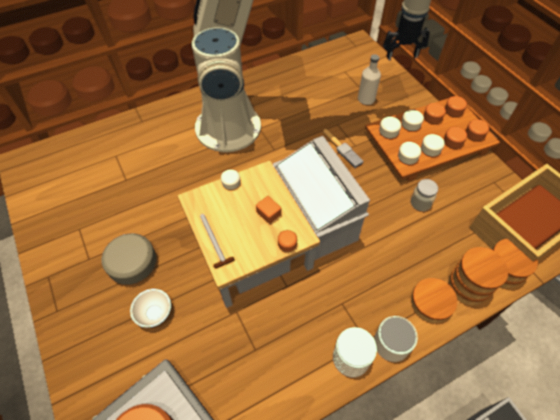

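The top view shows the board at about (257–378, 151–276) and the pan and flap to its left (187–257). The heel is at (293,202), the washed-rind round at (292,158), the white round at (315,262) and the trier at (361,200). The scene view agrees, so station +x is roughly world +y.

```bash
cat > h.py <<'E'
import numpy as np,cv2
np.set_printoptions(precision=4,suppress=True)
def cloud(f):
    H,W=f["range_z"].shape; fl=H/2/np.tan(np.radians(float(f["vertical_fov"]))/2)
    v,u=np.mgrid[:H,:W]; z=f["range_z"]
    p=np.stack([(u-f["cx"])/fl*z,(v-f["cy"])/fl*z,z],-1)
    T=f["world_from_camera"]; P=p@T[:3,:3].T+T[:3,3]; P[z==0]=np.nan; return P
E
python3 - <<'E'
from h import *
for n in ("top","scene"):
    f=np.load(n+"0.npz"); P=cloud(f); Z=P[...,2]
    near=(abs(P[...,0]-.28)<.25)&(abs(P[...,1]+.05)<.35)
    def comps(m,amin):
        k,l,s,c=cv2.connectedComponentsWithStats(m.astype(np.uint8))
        for i in range(1,k):
            if s[i,4]>=amin:
                q=P[l==i]; r=cv2.minAreaRect((q[:,:2]*1000).astype(np.float32))
                print("  n",s[i,4],"px",c[i].round(),"rect c,size,ang",np.array(r[0]).round(1),np.array(r[1]).round(1),round(r[2],2),"z",np.median(q[:,2]).round(4),"mean",q.mean(0), "bgr",f["image"][l==i].mean(0).round())
    print(n,"board");comps(near&(abs(Z-.17)<.006),500)
    print(n,"tops");comps(near&(Z>.197)&(Z<.222),60)
    print(n,"pan top");comps(near&(Z>.215)&(Z<.232),50)
E
```

```text
top board
  n 8476 px [312. 239.] rect c,size,ang [441.7 -66.6] [464.8 192.1] 87.97 z 0.1693 mean [ 0.4322 -0.1375  0.1693] bgr [ 89. 137. 159.]
top tops
  n 1475 px [217. 227.] rect c,size,ang [458.1  95.7] [144.2  72.7] 0.42 z 0.2084 mean [0.4577 0.0954 0.2086] bgr [149. 163. 158.]
  n 332 px [293. 205.] rect c,size,ang [513.2 -91.4] [42.1 51.2] 11.74 z 0.2106 mean [ 0.5107 -0.0901  0.2103] bgr [ 64.  99. 149.]
  n 414 px [314. 261.] rect c,size,ang [ 373.9 -137.7] [52.9 53. ] 88.66 z 0.2044 mean [ 0.3733 -0.1379  0.204 ] bgr [139. 158. 158.]
  n 79 px [207. 259.] rect c,size,ang [383.  121.4] [96.1  6.9] 87.7 z 0.2115 mean [0.3813 0.1172 0.2105] bgr [ 91. 101. 110.]
top pan top
  n 1362 px [197. 228.] rect c,size,ang [455.3 135.3] [ 64.1 150.1] 88.4 z 0.2225 mean [0.4554 0.1396 0.222 ] bgr [114. 126. 134.]
scene board
  n 4846 px [235. 201.] rect c,size,ang [ 438.4 -137.5] [321.8 193.9] 87.88 z 0.1704 mean [ 0.4379 -0.1541  0.1704] bgr [113. 212. 240.]
scene tops
  n 75 px [234.  93.] rect c,size,ang [59.6 10.2] [ 36.5 126.7] 9.21 z 0.2022 mean [0.0619 0.0173 0.2049] bgr [65. 86. 98.]
  n 939 px [314. 165.] rect c,size,ang [453.   92.5] [ 78.4 158. ] 81.59 z 0.2088 mean [0.4556 0.0948 0.209 ] bgr [226. 238. 233.]
  n 235 px [230. 177.] rect c,size,ang [ 376.1 -140.4] [53.  51.5] 66.72 z 0.2052 mean [ 0.3786 -0.14    0.2049] bgr [202. 236. 236.]
  n 199 px [266. 203.] rect c,size,ang [513.6 -92.7] [38.6 49.8] 12.51 z 0.2118 mean [ 0.513  -0.0936  0.2112] bgr [ 63. 142. 233.]
scene pan top
  n 789 px [327. 157.] rect c,size,ang [454.1 135.1] [ 67.  151.6] 87.88 z 0.2231 mean [0.4573 0.1371 0.2225] bgr [172. 193. 201.]
```

Run:
```python
from h import *
for n in ("top","scene"):
    f=np.load(n+"0.npz"); P=cloud(f); Z=P[...,2]
    near=(abs(P[...,0]-.48)<.28)&(abs(P[...,1]+.05)<.35)
    def comps(m,amin):
        k,l,s,c=cv2.connectedComponentsWithStats(m.astype(np.uint8))
        for i in range(1,k):
            if s[i,4]>=amin:
                q=P[l==i]; r=cv2.minAreaRect((q[:,:2]*1000).astype(np.float32))
                print("  n",s[i,4],"rect",np.array(r[0]).round(1),np.array(r[1]).round(1),round(r[2],2),"mean",q.mean(0))
                if s[i,4]>3000: print(cv2.boxPoints(r))
    print(n,"board");comps(near&(abs(Z-.17)<.005)&(P[...,1]<0.0),500)
    print(n,"tops");comps(near&(Z>.195)&(Z<.217)&(P[...,1]<0),60)
    print(n,"plate");comps(near&(Z>.2205)&(Z<.232)&(P[...,1]>0),50)
    # board edges: lines fitted on side edges at z=.17
    m=near&(abs(Z-.17)<.005)&(P[...,1]<0.0); q=P[m]
    b=np.arange(-.29,-.03,.01); 
    lo=[q[abs(q[:,1]-y)<.005,0].min() for y in b]; hi=[q[abs(q[:,1]-y)<.005,0].max() for y in b]
    print("sides: lo",np.polyfit(b,lo,1),"hi",np.polyfit(b,hi,1))
    # pan front edge: flap bead / cheek - flap plane fit
    m=near&(Z>.180)&(Z<.215)&(P[...,1]>0.0)&(P[...,1]<.13)&(abs(P[...,0]-.5)<.1); q=P[m]
    co=np.linalg.lstsq(np.c_[q[:,:2],np.ones(len(q))],q[:,2],rcond=None)[0]
    print("flap plane",co,"slope deg",np.degrees(np.arctan(np.hypot(*co[:2]))),"dir deg",np.degrees(np.arctan2(co[1],co[0])))
```

```text
top board
  n 12615 rect [ 502.7 -148.6] [304.7 320.6] 88.17 mean [ 0.4964 -0.151   0.1695]
[[ 337.5672 -295.7465]
 [ 658.0414 -305.975 ]
 [ 667.7614   -1.4337]
 [ 347.2872    8.7948]]
top tops
  n 356 rect [634.1 -90. ] [50.3 54.3] 88.34 mean [ 0.6322 -0.0902  0.2076]
  n 500 rect [522.2 -89.2] [61.3 50.1] 14.92 mean [ 0.5206 -0.0891  0.2104]
  n 417 rect [ 374.1 -137.7] [52.9 53.3] 88.66 mean [ 0.3734 -0.1379  0.204 ]
top plate
  n 1678 rect [513.3 140.7] [ 49.2 265.7] 87.78 mean [0.5118 0.1435 0.2236]
sides: lo [0.0355 0.3489] hi [-0.0562  0.6443]
flap plane [0.0154 0.3741 0.1653] slope deg 20.52629959006125 dir deg 87.64361680114166
scene board
  n 8740 rect [ 502.8 -147.8] [305.8 323.7] 87.94 mean [ 0.5139 -0.1586  0.1703]
[[ 335.572  -294.768 ]
 [ 659.0196 -306.4008]
 [ 670.0099   -0.8174]
 [ 346.5623   10.8153]]
scene tops
  n 245 rect [ 376.9 -140.7] [53.  53.2] 66.72 mean [ 0.3791 -0.1405  0.2045]
  n 380 rect [524.  -89.5] [60.4 51.2] 13.42 mean [ 0.5274 -0.0915  0.2101]
  n 302 rect [636.  -91.8] [50.3 49.6] 60.99 mean [ 0.6388 -0.0932  0.2085]
scene plate
  n 1109 rect [512.7 139.3] [ 54.1 268.5] 87.87 mean [0.5211 0.1417 0.2242]
sides: lo [0.09   0.3665] hi [0.0349 0.6683]
flap plane [0.0148 0.37   0.1665] slope deg 20.317237524423266 dir deg 87.70999626069856
```

Call:
carry_out:
  plan:
    - [[0,0,0],[0,0,-0.04],-1]
    - [[0,0,0],[0,0,-0.04],-1]
    - [[0,0,-8.5],[0,0,0],-1]
    - [[0,0,-8.5],[0,0,0],-1]
    - [[0,0,-8.5],[0,0,0],-1]
    - [[0,0,-8.5],[0,0,0],-1]
    - [[0,0,0],[-0.008,-0.045,0],-1]
    - [[0,0,0],[-0.008,-0.045,0],-1]

```text
clock: 0.9
position: [0.2502, 0.5034, 0.3104]
orientation: [[-0.969, -0.245, -0.0], [-0.245, 0.969, -0.001], [0.001, -0.001, -1.0]]
wrist_force: [0.8, -0.6, 0.5]
gripper_width: 0.0859
finger_force: 0.0
```

Call:
carry_out:
  plan:
    - [[0,0,0],[-0.0085,-0.046,0],-1]
    - [[0,0,0],[-0.0085,-0.046,0],-1]
    - [[0,0,0],[-0.0085,-0.046,0],-1]
    - [[0,0,0],[-0.0085,-0.046,0],-1]
    - [[0,0,0],[-0.0085,-0.046,0],-1]
    - [[0,0,0],[-0.0085,-0.046,0],-1]
    - [[0,0,0],[-0.0085,-0.046,0],-1]
    - [[0,0,0],[-0.0085,-0.046,0],-1]

```text
clock: 1.7
position: [0.4061, 0.1619, 0.3113]
orientation: [[-0.97, -0.243, 0.0], [-0.243, 0.97, 0.0], [-0.0, 0.0, -1.0]]
wrist_force: [1.4, 0.4, 0.3]
gripper_width: 0.0854
finger_force: 0.0
```

Call:
carry_out:
  plan:
    - [[0,0,0],[-0.0085,-0.046,0],-1]
    - [[0,0,0],[-0.0085,-0.046,0],-1]
    - [[0,0,0],[-0.0085,-0.046,0],-1]
    - [[0,0,0],[-0.0085,-0.046,0],-1]
    - [[0,0,0],[-0.0085,-0.046,0],-1]
    - [[0,0,0],[0,0,0],-1]
    - [[0,0,0],[0,0,0],-1]

```text
clock: 2.4
position: [0.5028, -0.0498, 0.3107]
orientation: [[-0.971, -0.241, -0.001], [-0.241, 0.971, 0.0], [0.001, 0.001, -1.0]]
wrist_force: [0.2, 0.2, 0.7]
gripper_width: 0.0854
finger_force: 0.0
```

Call:
carry_out:
  plan:
    - [[0,0,0],[-0.005,-0.022,0],-1]
    - [[0,0,0],[-0.005,-0.021,0],-1]
    - [[0,0,0],[0,0,0.025],-1]
    - [[0,0,0],[0,0,0.025],-1]
    - [[0,0,0],[0,0,0],-1]
    - [[0,0,0],[0,0,0],-1]

```text
clock: 3.0
position: [0.5228, -0.0872, 0.2616]
orientation: [[-0.97, -0.244, -0.001], [-0.244, 0.97, 0.0], [0.001, 0.001, -1.0]]
wrist_force: [-0.1, 0.6, 0.5]
gripper_width: 0.0856
finger_force: 0.0
```

Run:
```python
from h import *
from cell import manip
f=manip.grab_frame("wrist"); cv2.imwrite("pics/w1.png",f["image"])
T=f["world_from_camera"]; H,W=f["range_z"].shape; fl=H/2/np.tan(np.radians(float(f["vertical_fov"]))/2)
v,u=np.mgrid[:H,:W]; dx=u-f["cx"];dy=v-f["cy"]; r=np.hypot(dx,dy)+1e-9; th=r/fl
d=np.stack([np.sin(th)*dx/r,np.sin(th)*dy/r,np.cos(th)],-1); z=f["range_z"]
P=(d*(z/d[...,2])[...,None])@T[:3,:3].T+T[:3,3]
np.savez("w1.npz",P=P,im=f["image"])
m=(z>0)&(d[...,2]>.1)&(P[...,2]>.200)&(P[...,2]<.216)&(P[...,1]<-.02)&(P[...,1]>-.25)&(abs(P[...,0]-.5)<.18)
k,l,s,c=cv2.connectedComponentsWithStats(m.astype(np.uint8))
for i in range(1,k):
    if s[i,4]>150:
        q=P[l==i]; R=cv2.minAreaRect((q[:,:2]*1000).astype(np.float32)); print(s[i,4],c[i].round(),R,q.mean(0))
o=manip.observe(); print(T,o["position"],o["joint_pos"])
```

```text
1691 [256.  11.] ((390.9832458496094, -134.31427001953125), (19.445215225219727, 51.22903823852539), 12.303934097290039) [ 0.3907 -0.1341  0.2049]
6507 [275. 224.] ((521.1544189453125, -89.29228210449219), (59.07087707519531, 50.19397735595703), 15.408502578735352) [ 0.5181 -0.0901  0.2119]
2315 [241. 343.] ((629.1143798828125, -91.91728973388672), (43.900936126708984, 53.11802291870117), 14.550782203674316) [ 0.6248 -0.0916  0.2087]
[[-0.2442  0.9197  0.3076  0.4445]
 [ 0.9697  0.2315  0.0776 -0.107 ]
 [ 0.0002  0.3172 -0.9484  0.4049]
 [ 0.      0.      0.      1.    ]] [ 0.5234 -0.0874  0.2623] [-0.1684  0.1753  1.8001  0.0001  1.1654 -1.9861]
```

View pics/w1.png

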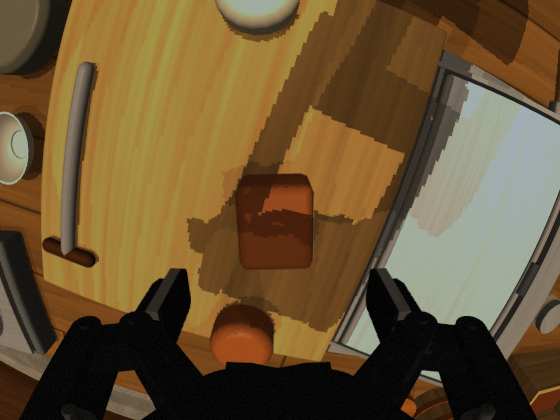

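The wrist view shows the heel, (238–313, 175–269), midway between the fingers (about 188 and 370) with its sides square to them. The round at (242,335) and the flap on the right are clear, so I can go down.

Call:
carry_out:
  plan:
    - [[0,0,0],[0,0,0.03],-1]
    - [[0,0,0],[0,0,0.03],-1]
    - [[0,0,0],[0,0,0.025],-1]
    - [[0,0,0],[0,0,0.012],-1]
    - [[0,0,0],[0,0,0],-1]
    - [[0,0,0],[0,0,0],-1]

```text
clock: 3.65
position: [0.5241, -0.0883, 0.1656]
orientation: [[-0.97, -0.243, 0.002], [-0.243, 0.97, -0.0], [-0.002, -0.001, -1.0]]
wrist_force: [0.5, -0.0, 0.5]
gripper_width: 0.0855
finger_force: 0.0
```

Call:
carry_out:
  plan:
    - [[0,0,0],[0,0,0.0025],-1]
    - [[0,0,0],[0,0.008,0],-1]
    - [[0,0,0],[0,0.008,0],-1]
    - [[0,0,0],[0,0.008,0],-1]
    - [[0,0,0],[0,0.008,0],-1]
    - [[0,0,0],[0,0.008,0],-1]
    - [[0,0,0],[0,0.008,0],-1]
    - [[0,0,0],[0,0,0],-1]

```text
clock: 4.45
position: [0.5112, -0.0406, 0.1618]
orientation: [[-0.97, -0.244, -0.0], [-0.244, 0.97, 0.0], [0.0, 0.0, -1.0]]
wrist_force: [-0.8, 0.5, 1.5]
gripper_width: 0.0851
finger_force: 0.7
```

Run:
```python
from cell import manip
import cv2
a=manip.grab_frame("wrist")["image"]
cv2.imwrite("pics/w2.png",a)
```

```text
(no output)
```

View pics/w2.png

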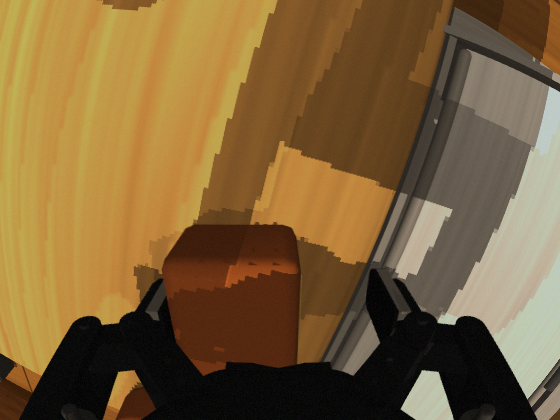

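The heel (163–300, 225–365) sits flush against the trailing finger, and the leading finger (about 385,300) is at the lip, touching the flap's bead. I'll push on.

Call:
carry_out:
  plan:
    - [[0,0,0],[0,0.008,0],-1]
    - [[0,0,0],[0,0.008,0],-1]
    - [[0,0,0],[0,0.008,0],-1]
    - [[0,0,0],[0,0.008,0],-1]
    - [[0,0,0],[0,0.008,0],-1]
    - [[0,0,0],[0,0.006,0],-1]
    - [[0,0,0],[0,0.006,0],-1]
    - [[0,0,0],[0,0.006,0],-1]

```text
clock: 5.3
position: [0.4973, 0.0149, 0.1618]
orientation: [[-0.97, -0.243, 0.0], [-0.243, 0.97, -0.0], [0.0, -0.0, -1.0]]
wrist_force: [1.1, -2.8, 1.2]
gripper_width: 0.0854
finger_force: 1.6
```

Run:
```python
from cell import manip
import cv2,numpy as np
a=manip.grab_frame("wrist")["image"];b=manip.grab_frame("scene")["image"][110:290,170:410]
cv2.imwrite("pics/w3.png",np.hstack([cv2.resize(a[150:],(440,283)),cv2.resize(b,(360,283))]))
```

```text
(no output)
```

View pics/w3.png

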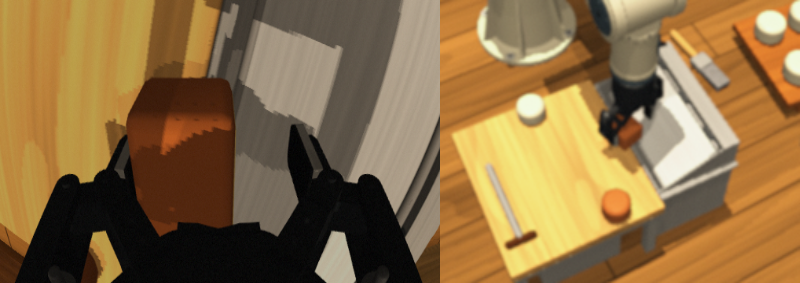

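The heel (128–235, 78–225 in the left half) is over the lip with the leading finger well onto the opening flap. Now the last stretch.

Call:
carry_out:
  plan:
    - [[0,0,0],[0,0.006,0],-1]
    - [[0,0,0],[0,0.006,0],-1]
    - [[0,0,0],[0,0.006,0],-1]
    - [[0,0,0],[0,0.006,0],-1]
    - [[0,0,0],[0,0.006,0],-1]
    - [[0,0,0],[0,0.006,0],-1]
    - [[0,0,0],[0,0.004,0],-1]
    - [[0,0,0],[0,0,0],-1]

```text
clock: 6.2
position: [0.4873, 0.0535, 0.1617]
orientation: [[-0.97, -0.244, -0.0], [-0.244, 0.97, -0.001], [0.001, -0.001, -1.0]]
wrist_force: [-0.7, -6.0, 2.2]
gripper_width: 0.0853
finger_force: 3.2
```

Run:
```python
from cell import manip
import cv2,numpy as np
a=manip.grab_frame("wrist")["image"];b=manip.grab_frame("scene")["image"][110:290,170:410]
cv2.imwrite("pics/w4.png",np.hstack([cv2.resize(a[150:],(440,283)),cv2.resize(b,(360,283))]))
```

```text
(no output)
```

View pics/w4.png

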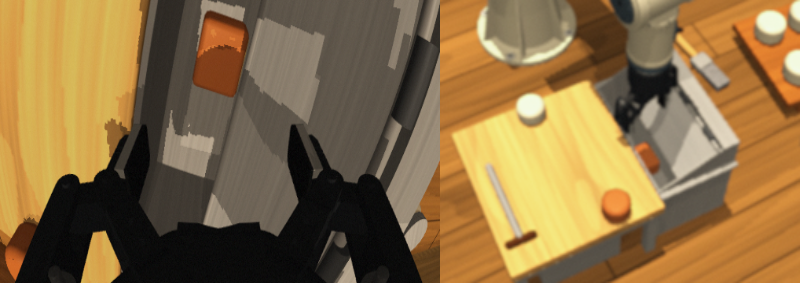

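The heel lies on the pan floor at (220,55), and the flap is still held open by the leading finger. Now to back out and lift.

Call:
carry_out:
  plan:
    - [[0,0,0],[0,-0.01,0],-1]
    - [[0,0,0],[0,-0.01,0],-1]
    - [[0,0,0],[0,-0.012,0],-1]
    - [[0,0,0],[0,-0.012,0],-1]
    - [[0,0,0],[0,-0.012,0],-1]
    - [[0,0,0],[0,-0.012,0],-1]
    - [[0,0,0],[0,-0.01,0],-1]
    - [[0,0,0],[0,0,-0.01],-1]

```text
clock: 7.1
position: [0.5061, -0.0237, 0.171]
orientation: [[-0.97, -0.242, -0.002], [-0.242, 0.97, -0.0], [0.002, 0.0, -1.0]]
wrist_force: [0.5, -0.5, 0.1]
gripper_width: 0.0851
finger_force: 0.0
```

Call:
carry_out:
  plan:
    - [[0,0,0],[0,0,-0.02],-1]
    - [[0,0,0],[0,0,-0.03],-1]
    - [[0,0,0],[0,0,-0.04],-1]
    - [[0,0,0],[0,0,-0.04],-1]
    - [[0,0,0],[0,-0.03,0],-1]
    - [[0,0,0],[0,-0.03,0],-1]
    - [[0,0,0],[0,0,0],-1]
    - [[0,0,0],[0,0,0],-1]

```text
clock: 7.9
position: [0.5209, -0.0805, 0.302]
orientation: [[-0.97, -0.242, -0.0], [-0.242, 0.97, 0.001], [0.0, 0.001, -1.0]]
wrist_force: [-0.9, -0.2, -0.2]
gripper_width: 0.0853
finger_force: 0.0
```

Run:
```python
from cell import manip
import cv2,numpy as np
a=manip.grab_frame("wrist")["image"];b=manip.grab_frame("scene")["image"][110:290,170:410]
cv2.imwrite("pics/w5.png",np.hstack([cv2.resize(a,(400,300)),cv2.resize(b,(400,300))]))
```

```text
(no output)
```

View pics/w5.png

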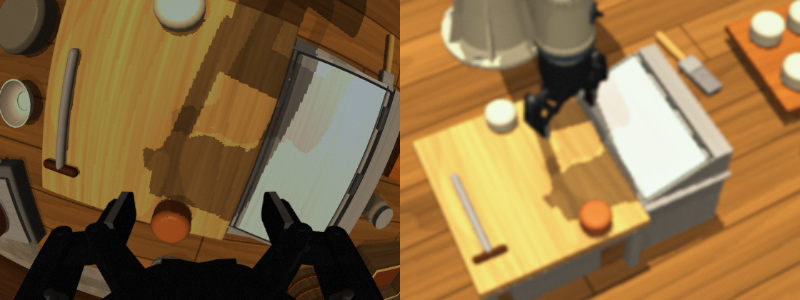

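The flap is shut (white panel, 240–385 × 50–235), the heel is off the board, and both rounds and the trier are where they were. I'll hand it in.

```bash
python3 -c "
from cell import manip
print(manip.sign_off())"
```

```text
the job is handed in; nothing more can be done
None
```

The heel was slid through the flap and dropped into the scrap pan, the flap sprang shut, the rounds and trier look untouched, and the job is handed in (about 8 s on the robot's clock); no verdict was shown.

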